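# Date-stamp the purple-lidded olive tub

### The job

Date the tub of black olives for the customer: pick up the date stamp by its orange knob, set it upright on the middle of the purple lid and press the knob all the way down to its stop for a moment. Then let the knob spring back up and leave the stamp standing on that lid. Do not stamp anything else, and leave the green-lidded tub where it stands.

Things in the scene. Friction and masses are not known exactly. Their poses are not given: they have to be found in the camera images.
- stamp: Loose hand date stamp, 300 g, 108 mm tall: grey and black frame 60 (own x) by 44 (own y) by 46 mm high, flat foot; origin at the centre of the foot's underside, z up. Above it on the same axis a flat-topped round orange knob, diameter 34 mm, 68 to 108 mm above the origin when up, for lifting and pressing. Fingertips kept 72 mm or more above the origin clear the frame through the stroke.
- stamp_knob (a joint): Downward travel of the orange knob in the stamp's frame, in m: 0 = up, 0.014 = bottomed on its stop. Spring-loaded: about 4 N to start moving it, 11 N at the stop; it springs back up when let go.
- tub_purple: Loose round clear tub of black olives with a flat purple lid, about 450 g: body 120 mm in diameter, lid 130 mm in diameter, lid top flat and 62 mm above the origin, which is the centre of the tub's underside; z up. A small pull tab sticks out at its own -x.
- tub_green: The same tub with green olives and a green lid; same sizes and origin. Not to be stamped or moved.

How it is judged:
By the outcome, as a careful person would: the job done as asked, in the order asked, and still so for the second after the job is handed in, with the robot touching nothing.
It also fails if it takes over 35 s, if anything falls off the work surface, if the arm or the gripper's body presses on something with over 40 N, if the wrist force passes 120 N, or if a joint passes its speed limit or range.

### The arm

A 7-joint arm with a two-finger parallel gripper is mounted at the origin on the work surface. World frame = base frame: x ahead of the robot, y to its left, z up, the work surface at z = 0. Lengths are in m, angles in rad, forces in N, time in s.
With the tool pointing down it reaches from about 0.4 to 0.85 m from the base axis. Payload 10.4 kg.
Tool frame: the origin (TCP) lies midway between the tips of the shut fingers; the grasp point (between the pads) lies 19 mm behind it (r.tcp_to_grasp is the z of the grasp point in the tool frame, in m); z points along the fingers, x is the direction in which the jaws open and shut, and the axes are right-handed (so a half turn about z gives the same grasp; the last joint's range is limited). The gripper opens to 87 mm and grips with 3 to 60 N. Pads are 19 mm wide; open, the fingers measure 117 mm over their backs; the gripper's body (75 mm by 190 mm) begins 51 mm behind the grasp point.
Start: joints at [-1.237, 0.332, -0.065, 1.46, 0.022, 1.35, -0.088], TCP at [0.218, 0.586, 0.223] pointing down, gripper open.
Joint ranges: [-2.6, 2.6], [-0.5, 2.12], [-1.47, 1.34], [0.16, 2.42], [-1.27, 4.41], [0.06, 2.06], [-2.6, 2.6]. Speed limits (rad/s): [2.22, 2.22, 2.79, 2.79, 3.14, 3.14, 3.14].

### API

Orientations are given as a unit quaternion [x, y, z, w].
In Python, from bench import r, camera, close_job gives the robot as it stands. The module is installed in compiled form; this text tells all that it offers.
- The arm moves only by the shell command python3 -m crank 'ROWS' [FORCE]. ROWS is JSON, a list of rows, each an object of numbers: "x", "y", "z": the shift along the tool's x, y, z scaled (see below); "ax", "ay", "az": the turn, a rotation vector about the tool's x, y, z scaled (see below); "claw": the closure, from -1 (fully open) to 1 (shut), so that 0 is half open. A call has exactly 5 rows; each row is the pose to reach, as a shift and turn from the pose commanded when the call began, along the tool's axes at that moment; what a row does not reach only later rows make up. The controller multiplies each number of a shift by 1 m and each number of a turn by 2 rad. A row lasts 1/12 s, in which the tool goes at most 41.7 mm and 7.16 degrees, less where a joint would pass 70% of its speed; a pose out of reach is approached as far as the arm can. A call with a number of a shift or a turn outside -1 to 1 is refused whole. A call with a gripper value outside its range is refused whole. The fingers move at their own pace and stop on an object; FORCE is the grip in N (left out, the last holds). Time passes only in rows, so rows that repeat a pose let the fingers close, or fill a call up. It gives the time, the measured TCP pose, the force and the opening at its end, in the units of the state.
- r.read_state(): the state, without advancing time (a new reading comes with each control period).
- camera(name): name is "scene" or "side" or "wrist"; returns a dict with "color" (420x560x3 uint8, blue, green, red), "fx", "fy", "cx", "cy" (pixels), "eye" and "orientation" of the camera in the world. Camera axes: x right, y down, z forward; pixel columns grow to the right and rows downward; lengths in m; the calibration is good to about 2 mm. A picture is of the moment at which its call begins. There is no depth.
- close_job(): hands the job in, once; it reports no verdict.
The state is a dict: "time": time; "joint_positions": joint angles; "joint_vel": joint speeds; "joint_torque": joint torques, N m; "ee_pos": TCP position; "eef_rot": TCP orientation; "ft_force": force on the tool from outside, world axes, zero at the start; "torque": the same for the moment, N m; "width": finger opening in m.
Only numpy, scipy, OpenCV 4.12 (cv2) and the standard library are available. Lean on these libraries where they do the work, as an engineer would, in place of code of your own. Each camera call takes 0.05 s, during which the arm holds its last target. There are 200 camera calls.

## Working session

There is one attempt and no reset: what is moved stays moved. The work goes in short steps, Python scripts to look and compute and a shell command to move; the robot and the scene stay as the last step left them, time stands still between calls to the robot, and variables do not carry over. Pictures are saved under pics/ and viewed, about 8 in all and at most 12, crops included, and the job is handed in when it is done.

```bash
mkdir -p pics; python3 - <<'E'
from bench import r,camera
import cv2,json
s=r.read_state(); print({k:s[k] for k in('time','ee_pos','eef_rot','width','ft_force')}, r.tcp_to_grasp)
for n in('scene','side'):
    c=camera(n); cv2.imwrite(f'pics/{n}0.png',c['color']); print(n,{k:c[k] for k in c if k!='color'})
E
```

```text
{'time': 0.0, 'ee_pos': array([0.21815959, 0.58526442, 0.22174804]), 'eef_rot': array([ 8.21358948e-01,  5.70411223e-01, -5.69856809e-04,  4.36929995e-04]), 'width': 0.08692067487139918, 'ft_force': array([ 0.04369577, -0.69494189,  0.28088962])} -0.0187
scene {'fx': 440.6457262985421, 'fy': 440.6457262985421, 'cx': 272.2031309946518, 'cy': 211.1650010340278, 'eye': array([ 0.90285629, -0.51542281,  0.67691441]), 'orientation': array([ 0.86761062,  0.28917087, -0.11841537, -0.38679429])}
side {'fx': 425.2646942678023, 'fy': 425.2646942678023, 'cx': 279.15907614785664, 'cy': 206.09242949206723, 'eye': array([0.2699926 , 0.47842475, 0.4593552 ]), 'orientation': array([-0.22996384,  0.85573194, -0.44698862,  0.12264035])}
```

View pics/scene0.png

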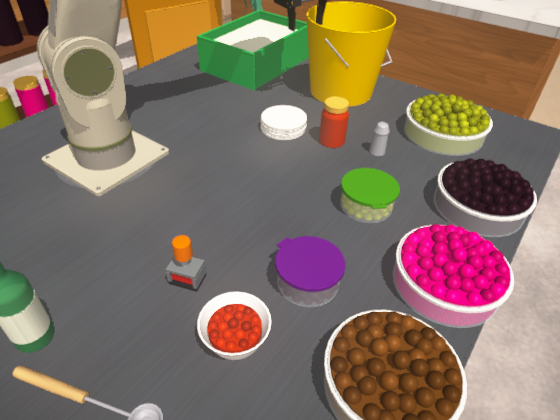

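View pics/side0.png

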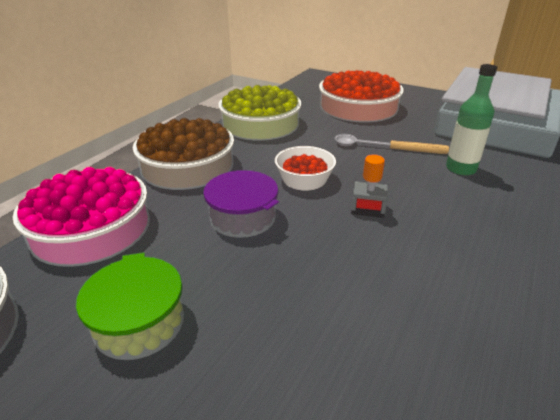

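The scene view shows the upright stamp with its orange knob at about (181,249), the purple lid at (310,263) and the green lid at (370,188). The side view shows the knob at (374,168), the purple lid at (241,191) and the green lid at (131,293).

```bash
cat > h.py <<'E'
import cv2,numpy as np
from bench import r,camera
from scipy.spatial.transform import Rotation as R
def ray(c,p): return R.from_quat(c['orientation']).apply([(p[0]-c['cx'])/c['fx'],(p[1]-c['cy'])/c['fy'],1])
def onz(c,p,z): d=ray(c,p); return c['eye']+d*(z-c['eye'][2])/d[2]
def proj(c,P):
    q=R.from_quat(c['orientation']).inv().apply(np.atleast_2d(P)-c['eye']); return np.c_[q[:,0]/q[:,2]*c['fx']+c['cx'],q[:,1]/q[:,2]*c['fy']+c['cy']]
def blob(c,lo,hi,box=None,smin=150,vmin=60):
    h=cv2.cvtColor(c['color'],cv2.COLOR_BGR2HSV); m=cv2.inRange(h,(lo,smin,vmin),(hi,255,255))
    if box: k=np.zeros_like(m); k[box[1]:box[3],box[0]:box[2]]=255; m&=k
    return max(cv2.findContours(m,cv2.RETR_EXTERNAL,cv2.CHAIN_APPROX_NONE)[0],key=cv2.contourArea)
def cen(k): M=cv2.moments(k); return np.array([M['m10'],M['m01']])/M['m00']
def tri(cs,ps):
    A=0;b=0
    for c,p in zip(cs,ps):
        d=ray(c,p); d/=np.linalg.norm(d); P=np.eye(3)-np.outer(d,d); A=A+P; b=b+P@c['eye']
    return np.linalg.solve(A,b)
E
python3 - <<'E'
from h import *
a,b=camera('scene'),camera('side')
cs=(a,b)
ks=[blob(a,5,18,(165,225,200,275)),blob(b,5,18,(355,145,395,195))]
print('knob',tri(cs,[cen(k) for k in ks]),[cv2.boundingRect(k) for k in ks],[onz(c,cen(k),.088) for c,k in zip(cs,ks)])
for n,lo,hi,bx in(('purple',130,150,[(265,225,360,290),(195,165,290,225)]),('green',50,65,[(330,160,410,215),(70,240,195,335)])):
    ls=[blob(c,lo,hi,x,150,50) for c,x in zip(cs,bx)]
    for c,l in zip(cs,ls):
        w=np.array([onz(c,p,.061) for p in l[:,0]])[:,:2]; print(n,cv2.boundingRect(l),cv2.minEnclosingCircle(w.astype(np.float32)),w.min(0),w.max(0))
im=[cv2.resize(a['color'][220:300,150:220],None,fx=6,fy=6,interpolation=2),cv2.resize(b['color'][145:225,340:400],None,fx=6,fy=6,interpolation=2)]
cv2.imwrite('pics/crop.png',np.hstack(im))
E
```

```text
knob [ 0.45634155 -0.16713386  0.08800061] [(172, 235, 21, 27), (363, 155, 22, 27)] [array([ 0.45621698, -0.16715975,  0.088     ]), array([ 0.4564145 , -0.16701355,  0.088     ])]
purple (276, 237, 69, 53) ((0.6425619125366211, -0.03384510427713394), 0.06957089900970459) [ 0.57434175 -0.09861994] [0.71166076 0.0319965 ]
purple (204, 171, 74, 43) ((0.6386467218399048, -0.028163127601146698), 0.07019264250993729) [ 0.56932623 -0.0919821 ] [0.70837114 0.0408854 ]
green (398, 194, 1, 1) ((0.695127010345459, 0.24913911521434784), 9.999999747378752e-05) [0.69512699 0.24913912] [0.69512699 0.24913912]
green (178, 296, 2, 2) ((0.569676399230957, 0.2190730720758438), 0.001063396455720067) [0.5685639  0.21810992] [0.5696981  0.22003622]
```

View pics/crop.png

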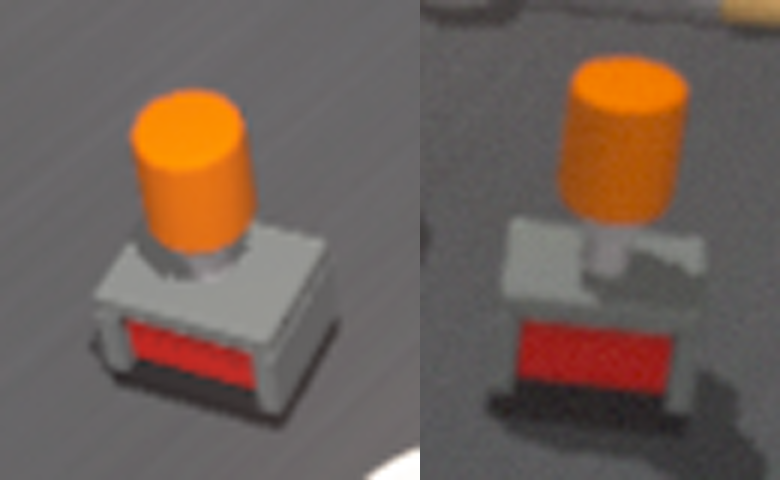

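The crops show the stamp upright, with the knob at about (0.456,-0.167). Before moving I'll check obstacle positions and refine the lid centre by fitting a top disc.

```bash
python3 - <<'E'
from h import *
from scipy.optimize import minimize
a,b=camera('scene'),camera('side')
for n,p in dict(bucket=(345,98),jar=(334,143),shaker=(378,152),plates=(284,133),red=(235,345),greenbox=(240,80)).items(): print(n,onz(a,p,0).round(3))
print('bucket top z', [onz(a,(350,15),z).round(2) for z in(.15,.2,.25)])
t=np.linspace(0,2*np.pi,60)
def model(c,x,y):
    P=np.vstack([np.c_[x+.065*np.cos(t),y+.065*np.sin(t),0*t+z] for z in(.062,.052)])
    m=np.zeros((1680,2240),np.uint8); cv2.fillConvexPoly(m,cv2.convexHull((proj(c,P)*4).round().astype(int)),255); return m>0
ms=[]
for c,lo,hi,x in((a,125,155,(265,225,360,300)),(b,125,155,(195,165,290,235))):
    k=blob(c,lo,hi,x,120,30); m=np.zeros((420,560),np.uint8); cv2.drawContours(m,[k],-1,255,-1); ms.append(cv2.resize(m,(2240,1680))>127)
f=lambda p,i=(0,1): sum((model((a,b)[j],*p)^ms[j]).sum() for j in i)
for i in((0,),(1,),(0,1)):
    o=minimize(f,[.641,-.031],args=(i,),method='Nelder-Mead',options=dict(initial_simplex=[[.641,-.031],[.65,-.031],[.641,-.02]],xatol=3e-4)); print(i,o.x,o.fun)
E
```

```text
bucket [0.336 0.667 0.   ]
jar [0.44  0.421 0.   ]
shaker [0.557 0.456 0.   ]
plates [0.302 0.377 0.   ]
red [ 0.622 -0.221  0.   ]
greenbox [-0.007  0.556  0.   ]
bucket top z [array([0.18, 0.95, 0.15]), array([0.24, 0.81, 0.2 ]), array([0.31, 0.67, 0.25])]
(0,) [ 0.64553241 -0.03008156] 2777.0
(1,) [ 0.64368832 -0.02963183] 2834.0
(0, 1) [ 0.64522198 -0.03053763] 5764.0
```

```bash
python3 -m crank '[{"x":-0.02,"y":0.03,"z":-0.08,"claw":-1},{"x":-0.04,"y":0.05,"z":-0.1,"claw":-1},{"x":-0.06,"y":0.08,"z":-0.1,"claw":-1},{"x":-0.08,"y":0.11,"z":-0.1,"claw":-1},{"x":-0.1,"y":0.14,"z":-0.1,"claw":-1}]' 40
```

```text
schema error: expected keys x, y, z, ax, ay, az, claw
```

```bash
python3 -m crank '[{"x":-0.02,"y":0.02,"z":-0.03,"ax":0,"ay":0,"az":0,"claw":-1},{"x":-0.04,"y":0.04,"z":-0.05,"ax":0,"ay":0,"az":0,"claw":-1},{"x":-0.07,"y":0.06,"z":-0.06,"ax":0,"ay":0,"az":0,"claw":-1},{"x":-0.1,"y":0.08,"z":-0.07,"ax":0,"ay":0,"az":0,"claw":-1},{"x":-0.13,"y":0.1,"z":-0.07,"ax":0,"ay":0,"az":0,"claw":-1}]' 40
```

```text
time: 0.72
ee_pos: [0.2672, 0.428, 0.2946]
eef_rot: [0.821, 0.57, 0.001, -0.001]
ft_force: [0.3, 0.6, 1.1]
width: 0.0871
```

```bash
python3 -m crank '[{"x":-0.02,"y":0.03,"z":0,"ax":0,"ay":0,"az":0,"claw":-1},{"x":-0.04,"y":0.06,"z":0,"ax":0,"ay":0,"az":0,"claw":-1},{"x":-0.06,"y":0.08,"z":0,"ax":0,"ay":0,"az":0,"claw":-1},{"x":-0.08,"y":0.1,"z":0,"ax":0,"ay":0,"az":0,"claw":-1},{"x":-0.1,"y":0.12,"z":0,"ax":0,"ay":0,"az":0,"claw":-1}]'
python3 -m crank '[{"x":-0.02,"y":0.03,"z":0,"ax":0,"ay":0,"az":0,"claw":-1},{"x":-0.04,"y":0.06,"z":0,"ax":0,"ay":0,"az":0,"claw":-1},{"x":-0.07,"y":0.08,"z":0,"ax":0,"ay":0,"az":0,"claw":-1},{"x":-0.09,"y":0.1,"z":0,"ax":0,"ay":0,"az":0,"claw":-1},{"x":-0.11,"y":0.12,"z":0,"ax":0,"ay":0,"az":0,"claw":-1}]'
python3 -m crank '[{"x":-0.03,"y":0.015,"z":0,"ax":0,"ay":0,"az":0,"claw":-1},{"x":-0.06,"y":0.03,"z":0.01,"ax":0,"ay":0,"az":0,"claw":-1},{"x":-0.09,"y":0.045,"z":0.02,"ax":0,"ay":0,"az":0,"claw":-1},{"x":-0.12,"y":0.06,"z":0.03,"ax":0,"ay":0,"az":0,"claw":-1},{"x":-0.14,"y":0.07,"z":0.04,"ax":0,"ay":0,"az":0,"claw":-1}]'
python3 -m crank '[{"x":-0.03,"y":0.015,"z":0,"ax":0,"ay":0,"az":0,"claw":-1},{"x":-0.06,"y":0.03,"z":0.01,"ax":0,"ay":0,"az":0,"claw":-1},{"x":-0.09,"y":0.045,"z":0.02,"ax":0,"ay":0,"az":0,"claw":-1},{"x":-0.12,"y":0.06,"z":0.03,"ax":0,"ay":0,"az":0,"claw":-1},{"x":-0.14,"y":0.07,"z":0.04,"ax":0,"ay":0,"az":0,"claw":-1}]'
python3 - <<'E'
from h import *
c=camera('wrist'); cv2.imwrite('pics/w1.png',c['color']); s=r.read_state(); print(s['ee_pos'],s['joint_positions'],s['time'])
print('eye',c['eye'],'expected knob top px',proj(c,[[.456,-.167,.108]]))
try:
    k=blob(c,5,18); print(cv2.boundingRect(k),onz(c,cen(k),.108))
except Exception as e: print(e)
E
```

```text
time: 1.13
ee_pos: [0.3446, 0.2918, 0.2927]
eef_rot: [0.821, 0.57, 0.0, -0.0]
ft_force: [1.1, 0.2, -0.5]
width: 0.0873
time: 1.55
ee_pos: [0.4185, 0.1465, 0.2928]
eef_rot: [0.822, 0.57, 0.0, -0.0]
ft_force: [0.6, 0.6, -0.2]
width: 0.0867
time: 1.97
ee_pos: [0.4348, -0.0106, 0.2524]
eef_rot: [0.822, 0.569, 0.0, 0.0]
ft_force: [0.6, 0.6, -0.6]
width: 0.0872
time: 2.38
ee_pos: [0.4512, -0.1662, 0.2125]
eef_rot: [0.822, 0.569, 0.001, 0.001]
ft_force: [0.6, 1.2, -0.2]
width: 0.0875
[ 0.45028147 -0.16924999  0.21084659] [-0.52251137 -0.01535656  0.79244938  1.87936155  0.01317369  1.27312896
  1.47457296] 2.4333
eye [ 0.37406885 -0.13798039  0.37393343] expected knob top px [[279.40769492 206.03020711]]
(259, 305, 60, 20) [ 0.57436727 -0.20054969  0.108     ]
```

View pics/w1.png

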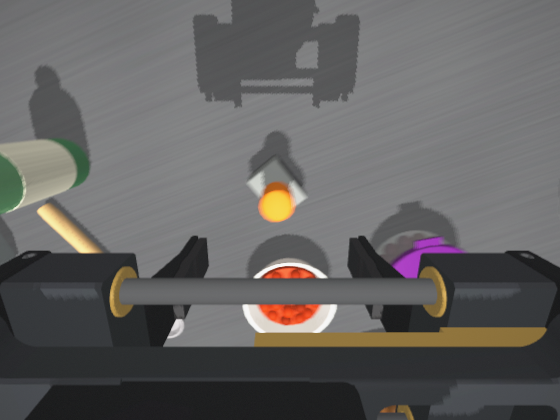

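The wrist view shows the knob at (277,206), where I predicted (279,206). I'm descending and gripping.

```bash
python3 -m crank '[{"x":0.004,"y":0.004,"z":0.03,"ax":0,"ay":0,"az":0,"claw":-1},{"x":0.004,"y":0.004,"z":0.06,"ax":0,"ay":0,"az":0,"claw":-1},{"x":0.004,"y":0.004,"z":0.09,"ax":0,"ay":0,"az":0,"claw":-1},{"x":0.004,"y":0.004,"z":0.12,"ax":0,"ay":0,"az":0,"claw":-1},{"x":0.004,"y":0.004,"z":0.136,"ax":0,"ay":0,"az":0,"claw":-1}]'
python3 -m crank '[{"x":0,"y":0,"z":0,"ax":0,"ay":0,"az":0,"claw":-0.3},{"x":0,"y":0,"z":0,"ax":0,"ay":0,"az":0,"claw":0},{"x":0,"y":0,"z":0,"ax":0,"ay":0,"az":0,"claw":1},{"x":0,"y":0,"z":0,"ax":0,"ay":0,"az":0,"claw":1},{"x":0,"y":0,"z":0,"ax":0,"ay":0,"az":0,"claw":1}]' 40
python3 -m crank '[{"x":0,"y":0,"z":0,"ax":0,"ay":0,"az":0,"claw":1},{"x":0,"y":0,"z":0,"ax":0,"ay":0,"az":0,"claw":1},{"x":0,"y":0,"z":0,"ax":0,"ay":0,"az":0,"claw":1},{"x":0,"y":0,"z":0,"ax":0,"ay":0,"az":0,"claw":1},{"x":0,"y":0,"z":0,"ax":0,"ay":0,"az":0,"claw":1}]' 40
```

```text
time: 2.85
ee_pos: [0.4551, -0.1601, 0.0736]
eef_rot: [0.821, 0.57, -0.001, -0.001]
ft_force: [-1.0, 1.1, 0.1]
width: 0.0869
time: 3.27
ee_pos: [0.4575, -0.1606, 0.0777]
eef_rot: [0.821, 0.57, 0.001, 0.0]
ft_force: [0.2, 0.1, 0.4]
width: 0.0614
time: 3.68
ee_pos: [0.4565, -0.1606, 0.0765]
eef_rot: [0.821, 0.57, -0.0, -0.0]
ft_force: [-1.7, -0.8, -1.5]
width: 0.0337
```

```bash
python3 -m crank '[{"x":0,"y":0,"z":-0.01,"ax":0,"ay":0,"az":0,"claw":1},{"x":0,"y":0,"z":-0.03,"ax":0,"ay":0,"az":0,"claw":1},{"x":0,"y":0,"z":-0.055,"ax":0,"ay":0,"az":0,"claw":1},{"x":0,"y":0,"z":-0.08,"ax":0,"ay":0,"az":0,"claw":1},{"x":0,"y":0,"z":-0.1,"ax":0,"ay":0,"az":0,"claw":1}]'
python3 -m crank '[{"x":0.01,"y":0.01,"z":0,"ax":0,"ay":0,"az":0,"claw":1},{"x":0.03,"y":0.02,"z":0,"ax":0,"ay":0,"az":0,"claw":1},{"x":0.05,"y":0.035,"z":0,"ax":0,"ay":0,"az":0,"claw":1},{"x":0.075,"y":0.05,"z":0,"ax":0,"ay":0,"az":0,"claw":1},{"x":0.1,"y":0.07,"z":0,"ax":0,"ay":0,"az":0,"claw":1}]'
python3 -m crank '[{"x":0.025,"y":0.015,"z":0,"ax":0,"ay":0,"az":0,"claw":1},{"x":0.05,"y":0.035,"z":0,"ax":0,"ay":0,"az":0,"claw":1},{"x":0.07,"y":0.05,"z":0,"ax":0,"ay":0,"az":0,"claw":1},{"x":0.085,"y":0.06,"z":0,"ax":0,"ay":0,"az":0,"claw":1},{"x":0.088,"y":0.061,"z":0,"ax":0,"ay":0,"az":0,"claw":1}]'
python3 - <<'E'
from h import *
s=r.read_state(); print(s['ee_pos'],s['width'],s['ft_force'])
ims=[]
for n in('scene','side'):
    c=camera(n); e=s['ee_pos']; im=c['color'].copy()
    p=proj(c,[[e[0],e[1],e[2]-.0765],[.645,-.030,.062]])
    print(n,p)
    u,v=p.mean(0).astype(int); u0,v0=max(u-90,0),max(v-110,0)
    ims.append(cv2.resize(im[v0:v0+180,u0:u0+180],(400,400),interpolation=2)); print(u0,v0)
cv2.imwrite('pics/hold.png',np.hstack(ims))
E
```

```text
time: 4.1
ee_pos: [0.4566, -0.1609, 0.1787]
eef_rot: [0.822, 0.57, 0.0, 0.0]
ft_force: [0.1, -0.7, -1.7]
width: 0.0336
time: 4.52
ee_pos: [0.5575, -0.0903, 0.1771]
eef_rot: [0.821, 0.57, 0.0, -0.0]
ft_force: [1.0, -1.0, -2.1]
width: 0.0333
time: 4.93
ee_pos: [0.6468, -0.0267, 0.1761]
eef_rot: [0.82, 0.572, -0.0, -0.0]
ft_force: [-0.2, 1.5, -1.4]
width: 0.0334
[ 0.64684887 -0.02669523  0.17606042] 0.033383518424807135 [-0.17017592  1.46877518 -1.38104293]
scene [[313.03536971 245.22472169]
 [309.60272531 259.74907402]]
221 142
side [[237.83990897 169.86222293]
 [241.07902381 188.01458405]]
149 68
```

View pics/hold.png

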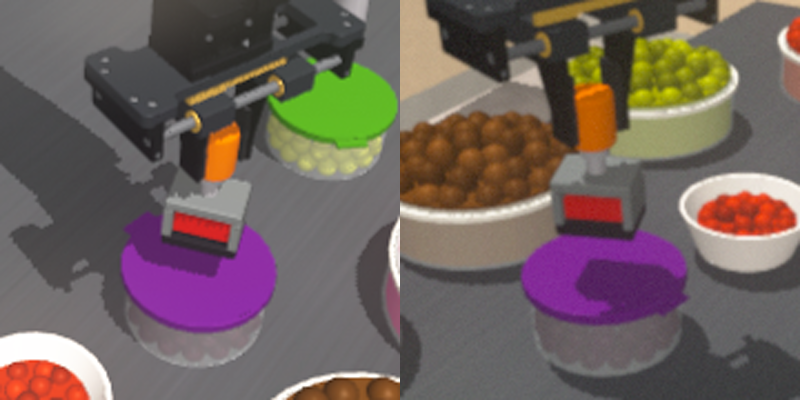

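The stamp hangs clear above the purple lid: in the crops its foot is at about (202,240) on the left and (597,235) on the right. The projection gives (204,229) and (597,226). I'll lower it until it touches.

```bash
python3 -m crank '[{"x":-0.004,"y":0,"z":0.01,"ax":0,"ay":0,"az":0,"claw":1},{"x":-0.004,"y":0,"z":0.02,"ax":0,"ay":0,"az":0,"claw":1},{"x":-0.004,"y":0,"z":0.028,"ax":0,"ay":0,"az":0,"claw":1},{"x":-0.004,"y":0,"z":0.032,"ax":0,"ay":0,"az":0,"claw":1},{"x":-0.004,"y":0,"z":0.034,"ax":0,"ay":0,"az":0,"claw":1}]' 60
python3 -m crank '[{"x":0,"y":0,"z":0.001,"ax":0,"ay":0,"az":0,"claw":1},{"x":0,"y":0,"z":0.002,"ax":0,"ay":0,"az":0,"claw":1},{"x":0,"y":0,"z":0.003,"ax":0,"ay":0,"az":0,"claw":1},{"x":0,"y":0,"z":0.004,"ax":0,"ay":0,"az":0,"claw":1},{"x":0,"y":0,"z":0.004,"ax":0,"ay":0,"az":0,"claw":1}]'
python3 - <<'E'
from h import *
s=r.read_state(); print(s['ee_pos'],s['width'],s['ft_force'])
ims=[]
for n,(u0,v0) in(('scene',(221,142)),('side',(149,68))):
    c=camera(n); e=s['ee_pos']; im=c['color'].copy()
    P=np.array([[e[0],e[1],z] for z in (.062,.130,.170)])
    print(n,(proj(c,P)-[u0,v0])*2.222)
    ims.append(cv2.resize(im[v0:v0+180,u0:u0+180],(400,400),interpolation=2))
cv2.imwrite('pics/down.png',np.hstack(ims))
E
```

```text
time: 5.45
ee_pos: [0.6428, -0.0341, 0.1413]
eef_rot: [0.822, 0.57, -0.001, -0.001]
ft_force: [-0.9, -0.1, -2.3]
width: 0.0328
time: 5.87
ee_pos: [0.6438, -0.0339, 0.1386]
eef_rot: [0.821, 0.57, 0.0, 0.0]
ft_force: [-0.0, 0.1, -3.0]
width: 0.0332
[ 0.64378818 -0.03391911  0.13860655] 0.03322226751174896 [-0.00552267  0.12537896 -2.97561554]
scene [[193.09799098 263.79718878]
 [199.39196967 206.33143542]
 [203.45664095 169.21987068]]
side [[208.68763216 264.77255927]
 [203.87302852 187.72241516]
 [200.78564124 138.31364701]]
```

View pics/down.png

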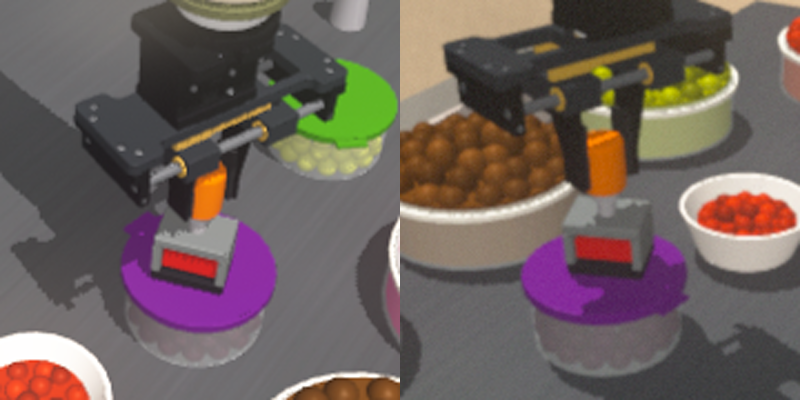

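The stamp now hangs just above the lid, with its foot at about (193,264) in the left crop and the lid centre at (197,261). I'll nudge it 3 mm to centre it, then bring it into contact.

```bash
python3 -m crank '[{"x":0.003,"y":0,"z":0,"ax":0,"ay":0,"az":0,"claw":1},{"x":0.003,"y":0,"z":0.001,"ax":0,"ay":0,"az":0,"claw":1},{"x":0.003,"y":0,"z":0.002,"ax":0,"ay":0,"az":0,"claw":1},{"x":0.003,"y":0,"z":0.003,"ax":0,"ay":0,"az":0,"claw":1},{"x":0.003,"y":0,"z":0.004,"ax":0,"ay":0,"az":0,"claw":1}]'
python3 -m crank '[{"x":0,"y":0,"z":0.002,"ax":0,"ay":0,"az":0,"claw":1},{"x":0,"y":0,"z":0.004,"ax":0,"ay":0,"az":0,"claw":1},{"x":0,"y":0,"z":0.006,"ax":0,"ay":0,"az":0,"claw":1},{"x":0,"y":0,"z":0.008,"ax":0,"ay":0,"az":0,"claw":1},{"x":0,"y":0,"z":0.008,"ax":0,"ay":0,"az":0,"claw":1}]'
```

```text
time: 6.38
ee_pos: [0.6451, -0.0313, 0.1351]
eef_rot: [0.821, 0.57, 0.0, 0.0]
ft_force: [-0.3, -0.8, 6.2]
width: 0.033
time: 6.8
ee_pos: [0.6451, -0.0317, 0.1271]
eef_rot: [0.821, 0.57, 0.0, 0.0]
ft_force: [-1.9, -0.7, 8.3]
width: 0.0331
```

```bash
python3 -m crank '[{"x":0,"y":0,"z":0.002,"ax":0,"ay":0,"az":0,"claw":1},{"x":0,"y":0,"z":0.004,"ax":0,"ay":0,"az":0,"claw":1},{"x":0,"y":0,"z":0.005,"ax":0,"ay":0,"az":0,"claw":1},{"x":0,"y":0,"z":0.006,"ax":0,"ay":0,"az":0,"claw":1},{"x":0,"y":0,"z":0.006,"ax":0,"ay":0,"az":0,"claw":1}]'
```

```text
time: 7.22
ee_pos: [0.6458, -0.0334, 0.1233]
eef_rot: [0.822, 0.57, 0.001, 0.002]
ft_force: [-5.6, -4.5, 21.0]
width: 0.0331
```

```bash
python3 -m crank '[{"x":0,"y":0,"z":0.001,"ax":0,"ay":0,"az":0,"claw":1},{"x":0,"y":0,"z":0.001,"ax":0,"ay":0,"az":0,"claw":1},{"x":0,"y":0,"z":0.001,"ax":0,"ay":0,"az":0,"claw":1},{"x":0,"y":0,"z":0.001,"ax":0,"ay":0,"az":0,"claw":1},{"x":0,"y":0,"z":0.001,"ax":0,"ay":0,"az":0,"claw":1}]'
python3 - <<'E'
from h import *
s=r.read_state(); print(s['ee_pos'],s['width'],s['ft_force'])
ims=[]
for n,(u0,v0) in(('scene',(266,192)),('side',(196,118))):
    im=camera(n)['color']
    ims.append(cv2.resize(im[v0:v0+90,u0:u0+90],(400,400),interpolation=2))
cv2.imwrite('pics/press.png',np.hstack(ims))
E
```

```text
time: 7.63
ee_pos: [0.646, -0.034, 0.1229]
eef_rot: [0.822, 0.569, 0.001, 0.002]
ft_force: [-6.6, -6.2, 24.9]
width: 0.0331
[ 0.64596204 -0.03398671  0.12294276] 0.03305705124302508 [-6.6086662  -6.21090659 24.88484379]
```

View pics/press.png

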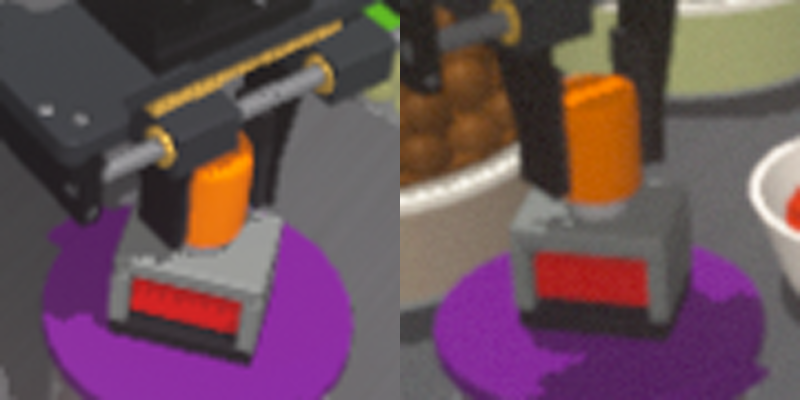

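The knob is down, with only a short length of shaft visible. The force reads 25 N, above the 11 N needed at the stop, and it rises stiffly, so the knob has bottomed. I'm letting it back up now.

```bash
python3 -m crank '[{"x":0,"y":0,"z":-0.004,"ax":0,"ay":0,"az":0,"claw":1},{"x":0,"y":0,"z":-0.008,"ax":0,"ay":0,"az":0,"claw":1},{"x":0,"y":0,"z":-0.012,"ax":0,"ay":0,"az":0,"claw":1},{"x":0,"y":0,"z":-0.015,"ax":0,"ay":0,"az":0,"claw":1},{"x":0,"y":0,"z":-0.016,"ax":0,"ay":0,"az":0,"claw":1}]'
python3 -m crank '[{"x":0,"y":0,"z":0,"ax":0,"ay":0,"az":0,"claw":1},{"x":0,"y":0,"z":0,"ax":0,"ay":0,"az":0,"claw":1},{"x":0,"y":0,"z":0,"ax":0,"ay":0,"az":0,"claw":1},{"x":0,"y":0,"z":0,"ax":0,"ay":0,"az":0,"claw":1},{"x":0,"y":0,"z":0,"ax":0,"ay":0,"az":0,"claw":1}]'
```

```text
time: 8.15
ee_pos: [0.6451, -0.0325, 0.1365]
eef_rot: [0.822, 0.57, 0.0, 0.001]
ft_force: [-0.7, -3.4, 3.9]
width: 0.0333
time: 8.57
ee_pos: [0.6449, -0.0313, 0.1355]
eef_rot: [0.821, 0.57, 0.0, 0.0]
ft_force: [1.1, -3.7, 4.5]
width: 0.0329
```

```bash
python3 -m crank '[{"x":0,"y":0,"z":0,"ax":0,"ay":0,"az":0,"claw":0.1},{"x":0,"y":0,"z":0,"ax":0,"ay":0,"az":0,"claw":0},{"x":0,"y":0,"z":0,"ax":0,"ay":0,"az":0,"claw":-0.3},{"x":0,"y":0,"z":0,"ax":0,"ay":0,"az":0,"claw":-0.6},{"x":0,"y":0,"z":0,"ax":0,"ay":0,"az":0,"claw":-1}]'
python3 -m crank '[{"x":0,"y":0,"z":0,"ax":0,"ay":0,"az":0,"claw":-1},{"x":0,"y":0,"z":0,"ax":0,"ay":0,"az":0,"claw":-1},{"x":0,"y":0,"z":-0.01,"ax":0,"ay":0,"az":0,"claw":-1},{"x":0,"y":0,"z":-0.03,"ax":0,"ay":0,"az":0,"claw":-1},{"x":0,"y":0,"z":-0.05,"ax":0,"ay":0,"az":0,"claw":-1}]'
python3 -m crank '[{"x":0,"y":0,"z":-0.03,"ax":0,"ay":0,"az":0,"claw":-1},{"x":0,"y":0,"z":-0.06,"ax":0,"ay":0,"az":0,"claw":-1},{"x":0,"y":0,"z":-0.08,"ax":0,"ay":0,"az":0,"claw":-1},{"x":0,"y":0,"z":-0.09,"ax":0,"ay":0,"az":0,"claw":-1},{"x":0,"y":0,"z":-0.09,"ax":0,"ay":0,"az":0,"claw":-1}]'
python3 - <<'E'
from h import *
s=r.read_state(); print(s['ee_pos'],s['width'],s['ft_force'])
ims=[];cs=[];ps=[]
for n,(u0,v0),bx in(('scene',(236,162),(290,170,340,260)),('side',(166,88),(215,90,270,195))):
    c=camera(n); k=blob(c,5,18,bx); cs.append(c); ps.append(cen(k)); print(n,cv2.boundingRect(k))
    ims.append(cv2.resize(c['color'][v0:v0+140,u0:u0+140],(400,400),interpolation=2))
print('knob centre',tri(cs,ps),'expect z .150')
cv2.imwrite('pics/end.png',np.hstack(ims))
E
```

```text
time: 8.98
ee_pos: [0.6445, -0.0304, 0.1351]
eef_rot: [0.821, 0.571, -0.0, -0.001]
ft_force: [0.4, 0.5, 0.8]
width: 0.0558
time: 9.4
ee_pos: [0.6443, -0.0311, 0.1863]
eef_rot: [0.821, 0.57, -0.0, -0.0]
ft_force: [-0.5, -0.4, -0.5]
width: 0.0845
time: 9.82
ee_pos: [0.6456, -0.0314, 0.2783]
eef_rot: [0.821, 0.57, 0.002, 0.001]
ft_force: [-1.1, -0.1, 0.7]
width: 0.0872
[ 0.64560006 -0.03144342  0.27828184] 0.08719314097230396 [-1.09220463 -0.07614119  0.6846274 ]
scene (303, 214, 21, 28)
side (215, 124, 35, 32)
knob centre [ 0.65101793 -0.03264144  0.15199021] expect z .150
```

View pics/end.png

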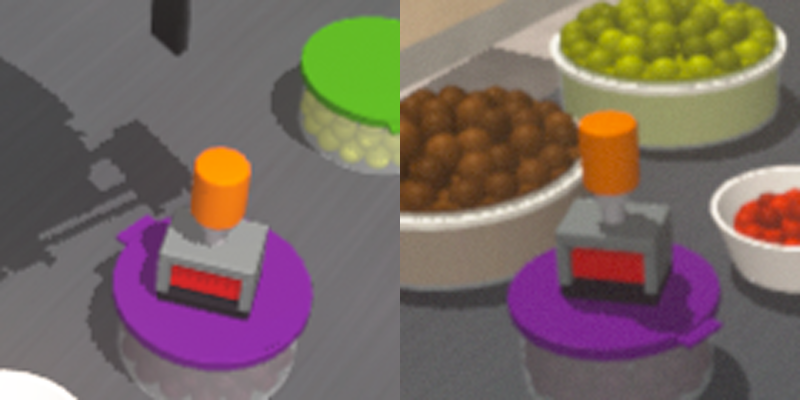

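The stamp stands upright in the middle of the purple lid with the knob back up and the gripper clear. The knob centre is at z 0.152, where 0.150 was expected. The green tub hasn't moved, so I'm handing in.

```bash
python3 -c "
from bench import close_job
print(close_job())"
```

```text
the job is handed in; nothing more can be done
None
```

I set the date stamp upright on the middle of the purple lid, pressed the knob to its stop, let it spring back and left the stamp standing there. I handed the job in at about 10 s, and the hand-in gave no verdict.

- **Press:** The force reached 25 N, above the 11 N at the stop, and rose stiffly at the end. The knob had gone down about 14 mm, and its movement in the images agrees. I held it down for roughly 0.5 s.
- **Final position:** The stamp is at about (0.645, -0.032), within a few millimetres of the fitted lid centre at (0.645, -0.030). The last picture shows it upright with the knob up (knob centre at z 0.152; 0.150 expected). The gripper is open and well clear above it.
- **Other objects:** The green-lidded tub looked unmoved, judged by eye only, because its colour measurement failed at the start. Nothing else was stamped.
- **One disagreement:** The last knob position came out about 6 mm off in x. The knob's colour merged with the bowl behind it in the side view, so I relied on the pictures and the arm's own reading there.

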